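# Put the two-speed hand winch into low gear

## Task

The hand winch on the counter is in neutral: lift its shift lock clear, then put it into low gear, rocking the crank a little while you ease it in along its shaft until the teeth mesh and it slides fully home. Feel your way: never force tooth on tooth (20 N at most) and leave the drum standing as it is, not wound round. Then swing the shift lock back down into its groove, let go, and leave everything else on the counter where it is.

Things in the scene. Friction and masses are not known exactly. Their poses are not given: they have to be found in the camera images.
- winch: two-speed hand winch, bare zinc-plated steel, bolted on a fixed timber block 300 x 200 x 62 mm; side plates at y -76..-72 and 72..76 mm, up to 198 mm high. Origin: centre of the block's underside; x across the shafts, y along them (crank on the -y side, shift lock on the +y side), z up. The crank shaft lies above and to the -x side of the drum, parallel to it, and slides lengthwise.
- rope_clamp (a point): small steel rope clamp (no rope fitted) on the drum, near its top, on the inner face of the larger of the two spur gears that form the drum's cheeks, 45 mm from the drum's axis, turning with the drum; it does not tell where the teeth stand. That gear, 126 mm across, on the crank side, is low gear. The drum turns stiffly, about 0.8 N m, and is to stay as it stands (this point within 3 mm).
- shaft_axis (a point): point on the crank shaft's centre line half-way between the side plates, 172 mm above the counter, at x -37 mm, y 0 of the winch. Fixed to the winch; its axes are the winch's.
- shift (a joint): lengthwise position of the crank shaft, m, growing as the crank is pushed in towards winch +y: 0 neutral, +0.014 low gear (stop), -0.014 high gear (stop). Drag about 2.5 N; it stays where left. After 4 mm the low pinion's teeth reach the gear's face: tooth on tooth it stops there; only where teeth face gaps (about a sixth of all crank angles) does it go on to the stop.
- crank (a joint): crank angle about the shaft, rad: 0 straight up, positive leaning to winch +x, unlimited; at the start within half a radian of upright. Friction (about 0.3 N m) holds it where left. The low pinion has 10 teeth, so the mesh repeats every 0.628 rad of crank. In gear the crank has about 0.1 rad of play, then turns more stiffly and drags the drum, 3.4 times slower.
- grip_mid (a point): middle of the crank's black handle, a sleeve 90 mm long, 28 to 33 mm thick, spinning freely on its pin, axis parallel to the shaft (winch y). It lies 150 mm from the shaft's centre line and, in neutral, 165 mm to the -y side of shaft_axis. The flat crank arm, 26 mm wide, is at the handle's inner end, 51 mm from this point.
- pinions: the two small steel pinions on the crank shaft between the side plates, turning and sliding with it; origin on the shaft's centre line. They touch nothing but the drum's gears; their teeth must never press on the gears with more than 20 N.
- lock (a joint): angle of the shift lock, rad: 0 down in a groove, growing as its knob end is lifted, to 1.5. Stiff hinge (about 1 N at the knob), stays where left. A 4 mm lever across the shaft's far end (winch +y) that drops into one of three 7 mm grooves between 28 mm collars. Down, it holds the shaft to 1.5 mm; between positions it lands on a collar at about 0.25. Above 0.4 it is clear.
- lock_knob (a point): middle of the round black knob on the lock's free end, 16 mm thick, 32 mm long, axis parallel to the shaft. With the lock down it lies 55 mm to the -x side of the shaft's centre line, 20 mm above it and 103 mm to the +y side of shaft_axis.
- lock_hinge (a point): the lock's hinge, axis parallel to the shaft (winch y), 30 mm to the +x side of the shaft's centre line, 14 mm above it and 85 mm to the +y side of shaft_axis. With the lock down the knob is 85 mm to its -x side and 6 mm higher; it swings up and over towards +x.
- oil_filter: white oil filter, 76 mm across, 96 mm tall; origin at the centre of its underside as it lies. Not part of the job.
- hitch_ball: steel tow ball standing on its foot, 50 mm across, 69 mm tall; origin at the centre of its underside as it lies. Not part of the job.
- plug_carton: small cardboard carton, 60 x 110 x 45 mm; origin at the centre of its underside as it lies. Not part of the job.
- spray_can: spray can, 56 mm across, 160 mm tall; origin at the centre of its underside as it lies. Not part of the job.
- spanner: steel spanner lying flat, 180 mm long; origin at its middle. Not part of the job.
- tape_roll: roll of clear tape lying flat, 100 mm across, 48 mm tall; origin at the centre of its underside as it lies. Not part of the job.
- mug: white mug, 80 mm across, 90 mm tall; origin at the centre of its underside as it lies. Not part of the job.

How it is judged (in metres and radians):
On the way, in this order (a step that is already met when the one before it is completed fails the run):
1. the shift lock has been lifted clear of the shaft (value of joint lock above 0.4 rad), for 0.2 s.
2. with the lock up, the crank shaft has gone home into low gear (value of joint shift above 0.0125 m and value of joint lock above 0.35 rad), for 0.2 s.
At the end, for the whole second after the job is handed in: The crank shaft is pushed in to within 1.8 mm of its low-gear stop, teeth in mesh, the shift lock is down in its groove (within 0.08 rad of home) and everything is still (value of joint shift above 0.0122 m and value of joint lock below 0.08 rad and velocity of joint each of lock, crank below 0.05 rad/s and velocity of joint crank above -0.05 rad/s); the robot touches nothing.
It fails at once if gear teeth forced: the pinions pressed against the gears with more than 20 N (contact force between pinions and anything else above 20 N).
It fails at once if the drum was wound round: its rope clamp moved by more than 3 mm (distance of rope_clamp from where it was at the start of the episode above 0.003 m).
It fails at once if something else on the counter moved by more than 30 mm (distance of any of oil_filter, hitch_ball, plug_carton, spray_can, spanner, tape_roll, mug from where it was at the start of the episode above 0.03 m).
It also fails if it takes over 72 s, if anything falls off the work surface, if the arm or the gripper's body presses on something with over 40 N, if the wrist force passes 120 N, or if a joint passes its speed limit or range.

## Robot

A 6-joint arm with a two-finger parallel gripper is mounted at the origin on the work surface. World frame = base frame: x ahead of the robot, y to its left, z up, the work surface at z = 0. Lengths are in mm, angles in rad, forces in N, time in s.
With the tool pointing down it reaches from about 275 to 1000 mm from the base axis. Payload 8.4 kg.
Tool frame: the origin (TCP) lies at the very end of the fingers, on their centre line; the grasp point (between the pads) lies 19 mm behind it (r.pinch_z is the distance from the TCP to the grasp point, in mm); z points along the fingers, y is the line along which they close (so a half turn about z gives the same grasp; the last joint's range is limited). The gripper opens to 85 mm and grips with 20 to 120 N. Pads are 22 mm wide; open, the fingers measure 114 mm over their backs; the gripper's body (76 mm by 85 mm) begins 54 mm behind the grasp point. The pads swing forward as they close: fully open they stand 13 mm farther back than shut.
Start: joints at [-1.195, 0.353, 1.633, -0, 1.155, -0.002], TCP at [230.547, -580.927, 231.281] pointing down, gripper open.
Joint ranges: [-2.63, 2.63], [-0.92, 2.1], [0.06, 2.66], [-1.3, 4.44], [0, 2.69], [-3.02, 3.02]. Speed limits (rad/s): [2.22, 2.22, 2.79, 3.14, 3.14, 3.14].

## Interface

Orientations are given as [roll, pitch, yaw] about the fixed x, y, z axes, in that order (R = Rz(yaw) Ry(pitch) Rx(roll)).
In Python, from rig import r gives the robot as it stands.
- The arm moves only by the tool carry_out, never from a script. Its argument "series" is a list of rows, each a list of 7 numbers: the turn, a rotation vector about the tool's x, y, z as a fraction of full scale, then the shift along the tool's x, y, z as a fraction of full scale, then the gripper command: -1 is fully open, 1 is shut, values between are in proportion. A call has 1 to 8 rows; each row is the pose to reach, as a shift and turn from the pose commanded when the call began, along the tool's axes at that moment, turning the shorter way round; what a row does not reach only later rows make up. Full scale, the value 1, is 0.25 m for a shift and pi rad for a turn. A row lasts 1/8 s, in which the tool goes at most 62.5 mm and 10.7 degrees, less where a joint would pass 70% of its speed; a pose out of reach is approached as far as the arm can. A call with a number of a shift or a turn outside -1 to 1 is refused whole. A call with a gripper value outside its range is refused whole. The fingers move at their own pace and stop on an object; "force" is the grip in N (left out, the last holds). Time passes only in rows, so rows that repeat a pose let the fingers close. It gives the time, the measured TCP pose, the force, the opening and the grip force at its end, in the units of the state.
- r.sense(): the state, without advancing time (a new reading comes with each control period).
- r.grab_frame(name): name is "side" or "top" or "wrist"; returns the picture (384x512x3 uint8, red, green, blue); there is no depth.
- r.get_calibration(name): a dict with "K" (3x3 intrinsics, pixels), "pose" (4x4, takes a point from camera to world coordinates). Camera axes: x right, y up, looking along -z (the intrinsics and any distortion apply to the point x, -y, -z); pixel columns grow to the right and rows downward; lengths in mm; the calibration is good to about 2 mm. A picture is of the moment at which its call begins: read the wrist's pose just before it. get_calibration takes no time and is no camera call; for the wrist camera it gives the pose at the moment of the call.
- r.sign_off(): hands the job in; it is judged then, once.
Trained networks look in the newest picture that a camera, given by its name, has taken for a name from the list of things; names that differ only in an ending like _2 or _b are one class to them, and where a whole thing is asked for, a point or a joint stands for the part that bears it (a point fixed in the world has none). Each returns a list of dicts, best first, with "score" (0 to 1); they miss things now and then, are a little off and sometimes report something else, mostly with a low value. They report only what shows in the picture. A call takes as long as a camera call.
- r.silhouettes(camera, label): "region" (384x512 bool, what is visible of it) and "position" ([row, column] in pixels, amid what is visible of it).
The state is a dict: "clock": time; "qpos": joint angles; "qvel": joint speeds; "joint_efforts": joint torques, N m; "eef_pos": TCP position; "tcp_rot": TCP orientation; "contact_force": force on the tool from outside, world axes, zero at the start; "wrist_torque": the same for the moment, N m; "opening": opening from 0.0 (shut) to 1.0 (fully open); "grasp_force": force on a finger pad.
Only numpy, scipy, OpenCV 4.12 (cv2) and the standard library are available. Lean on these libraries where they do the work, as an engineer would, in place of code of your own. Each camera call takes 0.05 s, during which the arm holds its last target. There are 200 camera calls.

## Working session

There is one attempt and no reset: what is moved stays moved. The work goes in short steps, Python scripts to look and compute and a tool call to move; the robot and the scene stay as the last step left them, time stands still between calls to the robot, and variables do not carry over. Pictures are saved under pics/ and viewed, at most 10 in all, crops included, and the job is handed in when it is done.

Besides the shell and the picture viewer there is one more tool, called after "Call:" in YAML: its name, and indented under it one key for each argument. carry_out: Moves the arm, as the interface text tells. Its arguments: {"type":"object","properties":{"series":{"type":"array"},"force":{"type":"number"}},"required":["series"]}

```bash
mkdir -p pics; ls
cat > h.py <<'E'
import numpy as np, cv2
from rig import r
def cal(n):
    c=r.get_calibration(n); return np.array(c["K"]),np.array(c["pose"])
def ray(n,px,c=None):  # px=(col,row)
    K,P=c or cal(n)
    d=np.linalg.inv(K)@np.array([px[0],px[1],1.0]); d=np.array([d[0],-d[1],-d[2]])
    d=P[:3,:3]@d; return P[:3,3],d/np.linalg.norm(d)
def atz(n,px,z,c=None):
    o,d=ray(n,px,c); return o+d*(z-o[2])/d[2]
def proj(n,p,c=None):
    K,P=c or cal(n); q=P[:3,:3].T@(np.array(p,float)-P[:3,3]); q=K@np.array([q[0],-q[1],-q[2]]); return q[:2]/q[2]
def tri(rs):
    A=sum(np.eye(3)-np.outer(d,d) for o,d in rs); b=sum((np.eye(3)-np.outer(d,d))@o for o,d in rs)
    return np.linalg.solve(A,b)
E
python3 - <<'E'
from h import *
a=r.grab_frame("side");b=r.grab_frame("top")
for n,f in(("side",a),("top",b)):
    c=r.get_calibration(n); print(n,{k:np.round(v,3).tolist() if not isinstance(v,str) else v for k,v in c.items()})
    cv2.imwrite(f"pics/{n}0.png",f[...,::-1])
    for l in["winch","rope_clamp","grip_mid","lock_knob","pinions","lock_hinge","lock"]:
        s=r.silhouettes(n,l); print(n,l,[(round(x["score"],2),np.round(x["position"],1).tolist(),int(x["region"].sum())) for x in s[:2]])
print(r.sense())
E
```

```text
pics
side {'K': [[356.696, 0.0, 257.805], [0.0, 356.696, 192.206], [0.0, 0.0, 1.0]], 'pose': [[-0.972, 0.162, -0.17, 345.089], [-0.235, -0.712, 0.661, 622.478], [-0.015, 0.683, 0.73, 958.36], [0.0, 0.0, 0.0, 1.0]]}
side winch [(0.76, [224.3, 241.6], 7063)]
side rope_clamp [(0.63, [200.5, 225.6], 1045)]
side grip_mid [(0.57, [125.1, 243.4], 202), (0.37, [221.1, 241.7], 7186)]
side lock_knob [(0.57, [222.0, 253.0], 268)]
side pinions [(0.73, [209.9, 248.8], 248)]
side lock_hinge [(0.77, [222.0, 240.6], 7161), (0.55, [206.0, 249.2], 263)]
side lock [(0.66, [219.1, 256.8], 179)]
top {'K': [[350.029, 0.0, 257.468], [0.0, 350.029, 190.401], [0.0, 0.0, 1.0]], 'pose': [[-0.029, 0.978, -0.205, 335.054], [-1.0, -0.029, 0.003, -44.294], [-0.003, 0.205, 0.979, 1167.047], [0.0, 0.0, 0.0, 1.0]]}
top winch [(0.88, [180.3, 258.6], 6194)]
top rope_clamp [(0.7, [170.1, 256.4], 574)]
top grip_mid [(0.57, [155.8, 320.3], 448), (0.55, [187.6, 272.7], 107)]
top lock_knob [(0.49, [212.9, 227.7], 84), (0.25, [240.1, 294.0], 681)]
top pinions [(0.71, [188.8, 244.0], 107)]
top lock_hinge [(0.82, [184.4, 261.4], 6031)]
top lock [(0.67, [183.7, 260.3], 6088)]
{'clock': 0.8, 'qpos': array([-1.19541815e+00,  3.52976298e-01,  1.63339752e+00,  2.10535565e-06,
        1.15519188e+00, -2.40450895e-03]), 'qvel': array([-0.00171091, -0.00038224,  0.00041286,  0.00145339, -0.00172551,
       -0.0004151 ]), 'joint_efforts': array([ 5.95177225e-04, -6.05108428e+01, -3.42426825e+01, -2.97510442e-04,
        7.19743002e-04, -4.50820062e-05]), 'eef_pos': array([ 230.5387073 , -580.93628297,  231.29684285]), 'tcp_rot': array([ 3.14156569e+00, -1.86133701e-06,  3.77781836e-01]), 'contact_force': array([-0.85854757,  0.40694344,  0.63451494]), 'wrist_torque': array([0.0220987 , 0.05598341, 0.0118887 ]), 'grasp_force': 0.0, 'opening': 0.9994478235927514}
```

Run:
```python
import cv2,numpy as np
a=cv2.imread("pics/side0.png")[60:320,130:390];b=cv2.imread("pics/top0.png")[60:320,130:390]
# two crops, 1.53x each -> 800 wide ; 
cv2.imwrite("pics/both.png",np.hstack([cv2.resize(a,(400,400),interpolation=3),cv2.resize(b,(400,400),interpolation=3)]))
cv2.imwrite("pics/topz.png",cv2.resize(b,(600,600),interpolation=cv2.INTER_CUBIC))
```

```text
(no output)
```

View pics/topz.png

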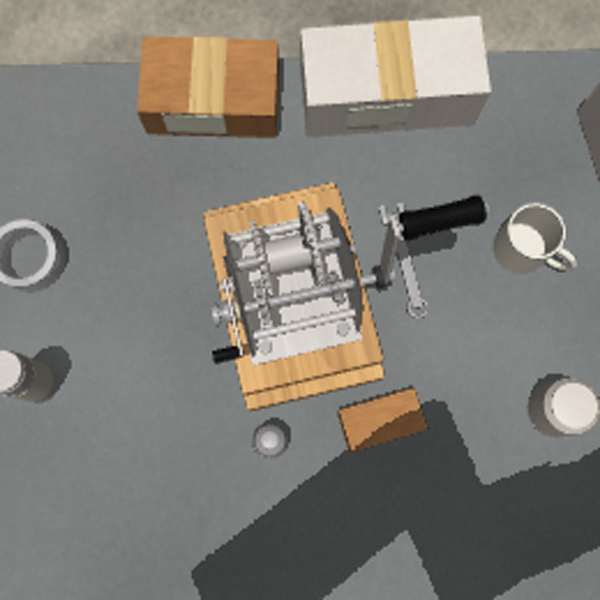

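View pics/side0.png

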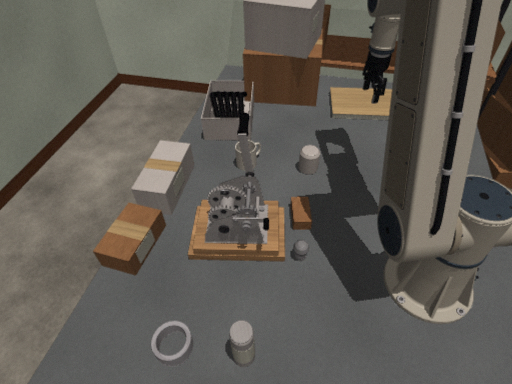

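The winch stands in the middle with its crank to world -y (image right in the top view). In the crop, the handle is at (445,216), the lock knob at (226,355), and the block corners at (205,212), (335,183), (383,378) and (248,408). I'll fit the winch pose to these points in both views.

```bash
cat >> h.py <<'E'
def W(p,q): # winch->world ; p=(x,y,yaw)
    c,s=np.cos(p[2]),np.sin(p[2]); return np.array([p[0]+c*q[0]-s*q[1],p[1]+s*q[0]+c*q[1],q[2]])
def grip(a,sh=0): return np.array([-37+150*np.sin(a),-165+sh,172+150*np.cos(a)])
def knob(t): # lock angle
    v=np.array([-85,6.]); c,s=np.cos(-t),np.sin(-t)  # lifts: rotate toward +x over top
    return np.array([-7+ v[0]*np.cos(t)+v[1]*np.sin(t),103,186+ -v[0]*np.sin(t)+v[1]*np.cos(t)])
E
python3 - <<'E'
from h import *
from scipy.optimize import least_squares
f=lambda u,v:(130+u*260/600,60+v*260/600)
T=cal("top");S=cal("side")
obs=[(T,(-150,100,0),f(248,408)),(T,(-150,-100,0),f(383,378)),(T,(150,100,62),f(205,212)),(T,(150,-100,62),f(335,183)),
(T,(-92,103,192),f(226,355)),(S,(-92,103,192),(267,224)),(T,"g",f(444,216)),(S,"g",(243.5,125))]
def pr(c,p):
    return proj(None,p,c)
def res(p):
    o=[]
    for c,q,px in obs:
        q=grip(p[3]) if q=="g" else q
        o+=list(pr(c,W(p,q))-px)
    return np.array(o)
s=least_squares(res,[420,-40,0.24,0.],loss="soft_l1"); print(np.round(s.x,3)); print(np.round(res(s.x).reshape(-1,2),1).tolist())
p=s.x
print("grip",W(p,grip(p[3])),"knob",W(p,knob(0)))
for t in(.5,.8,1.2): print(t,W(p,knob(t)))
print("corners side", [np.round(proj("side",W(p,(a,b,62)))).tolist() for a in(-150,150) for b in(-100,100)])
for l in ["mug","spray_can","hitch_ball","plug_carton","oil_filter","tape_roll"]: pass
E
```

```text
[ 5.8382e+02 -4.6520e+01  1.9900e-01  1.2706e+01]
[[0.2, 2.1], [0.3, 1.5], [-1.6, -3.3], [0.8, -3.6], [0.3, 0.3], [-0.4, -0.5], [-0.9, 0.6], [-0.3, 0.1]]
grip [ 600.58905919 -211.45248005  320.53568067] knob [473.31078459  36.3100899  192.        ]
0.5 [486.33188717  38.92989024 232.01666615]
0.8 [502.80383282  42.24398815 251.15550798]
1.2 [531.92796669  48.10366212 267.39746883]
corners side [[285.0, 200.0], [286.0, 250.0], [197.0, 198.0], [186.0, 248.0]]
```

```bash
cat >> h.py <<'E'
from scipy.spatial.transform import Rotation as Ro
def row(pos,rpy,frm=None):
    """row (turn, shift fractions) from present (or given (pos,R)) to the target TCP pose"""
    s=r.sense(); p0,R0=frm or (s["eef_pos"],Ro.from_euler("xyz",s["tcp_rot"]))
    R1=Ro.from_euler("xyz",rpy)
    return np.round(np.r_[(R0.inv()*R1).as_rotvec()/np.pi, R0.inv().apply(np.array(pos)-p0)/250],4).tolist()
E
python3 - <<'E'
from h import *
p1=[330,-350,340];p2=[473,-130,340]; y1=[np.pi,0,1.2];y2=[np.pi,0,1.77];p3=[473,36,330]
A=Ro.from_euler("xyz",y1);B=Ro.from_euler("xyz",y2)
print(row(p1,y1));print(row(p2,y2,(np.array(p1),A)));print(row(p3,y2,(np.array(p2),B)))
E
```

```text
[0.0, 0.0, -0.2617, 0.7105, -0.7118, -0.4348]
[-0.0, 0.0, -0.1814, 1.0275, 0.2143, 0.0]
[0.0, 0.0, 0.0, 0.6509, 0.1314, 0.04]
```

Call:
carry_out:
  series:
    - [0,0,-0.2617,0.71,-0.71,-0.435,-1]
    - [0,0,-0.2617,0.71,-0.71,-0.435,-1]
    - [0,0,-0.2617,0.71,-0.71,-0.435,-1]
    - [0,0,-0.2617,0.71,-0.71,-0.435,-1]
    - [0,0,-0.2617,0.71,-0.71,-0.435,-1]
    - [0,0,-0.2617,0.71,-0.71,-0.435,-1]

```text
clock: 1.55
eef_pos: [330.9, -349.6, 341.2]
tcp_rot: [3.139, 0.001, 1.202]
contact_force: [-0.1, -0.7, -0.5]
opening: 1.002
grasp_force: 0.0
```

Call:
carry_out:
  series:
    - [0,0,-0.1814,1.0,0.21,0,-0.3]
    - [0,0,-0.1814,1.0,0.21,0,-0.3]
    - [0,0,-0.1814,1.0,0.21,0,-0.3]
    - [0,0,-0.1814,1.0,0.21,0,-0.3]
    - [0,0,-0.1814,1.0,0.21,0,-0.3]

```text
clock: 2.17
eef_pos: [471.1, -134.4, 339.2]
tcp_rot: [-3.141, -0.001, 1.772]
contact_force: [-0.7, -1.0, -1.1]
opening: 0.648
grasp_force: 0.0
```

Call:
carry_out:
  series:
    - [0,0,0,0.65,0.13,0.04,-0.3]
    - [0,0,0,0.65,0.13,0.04,-0.3]
    - [0,0,0,0.65,0.13,0.04,-0.3]
    - [0,0,0,0.65,0.13,0.04,-0.3]
    - [0,0,0,0.65,0.13,0.04,-0.3]

```text
clock: 2.8
eef_pos: [469.4, 27.8, 329.7]
tcp_rot: [-3.141, 0.001, 1.769]
contact_force: [0.1, 0.8, -0.7]
opening: 0.649
grasp_force: 0.0
```

Run:
```python
from h import *
c=cal("wrist"); w=r.grab_frame("wrist"); print(np.round(c[1],2).tolist())
im=w[...,::-1].copy()
p=[583.82,-46.52,.199]
for q,col in((knob(0),(0,0,255)),((-7,85,186),(0,255,0)),((-37,85,172),(255,0,0))):
    u=proj(None,W(p,q),c); print(u); cv2.circle(im,(int(u[0]),int(u[1])),3,col,-1)
cv2.imwrite("pics/w1.png",im)
for l in("lock_knob","lock"):
    for x in r.silhouettes("wrist",l)[:2]: print(l,x["score"],x["position"],x["region"].sum())
print(r.silhouettes("top","lock_knob")[0]["position"],r.silhouettes("side","lock_knob")[0]["position"])
```

```text
[[0.98, -0.19, -0.06, 452.51], [0.2, 0.93, 0.31, 107.77], [-0.0, -0.32, 0.95, 471.67], [0.0, 0.0, 0.0, 1.0]]
[261.51724984 175.25065663]
[348.19959244 191.32869716]
[314.86534079 187.18266146]
lock_knob 0.23 [227.9, 308.2] 2035
lock 0.73 [188.2, 277.1] 1308
[212.9, 227.7] [222.0, 253.0]
```

View pics/w1.png

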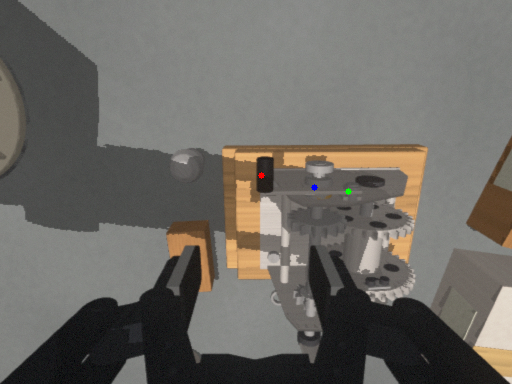

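The wrist view shows the knob at pixel (265,174), within 4 px of the prediction, and the lock lying across the shaft. I'll refine the knob position and plan the descent.

Run:
```python
from h import *
k=atz("wrist",(265,174.5),192); print(k)
yv=np.array([-np.sin(.199),np.cos(.199),0])
y2=[np.pi,0,1.77]
t=k+3*yv; 
print(row([t[0],t[1],250],y2),row([t[0],t[1],178],y2))
# lift arc increments in tool axes from grasp
R=Ro.from_euler("xyz",y2); p=[583.82,-46.52,.199]
for a in(.2,.4,.6,.75,.85): print(a,np.round(R.inv().apply(W(p,knob(a))-W(p,knob(0)))/250,3))
```

```text
[476.47512965  37.89368912 192.        ]
[-0.0, 0.0001, -0.0007, 0.045, 0.0353, 0.3201] [-0.0, 0.0001, -0.0007, 0.045, 0.0353, 0.6081]
0.2 [-0.     0.012 -0.067]
0.4 [-0.     0.036 -0.131]
0.6 [-0.     0.073 -0.188]
0.75 [-0.     0.108 -0.225]
0.85 [-0.     0.134 -0.247]
```

Call:
carry_out:
  series:
    - [0,0,0,0.045,0.035,0.2,0.1]
    - [0,0,0,0.045,0.035,0.35,0.1]
    - [0,0,0,0.045,0.035,0.45,0.1]
    - [0,0,0,0.045,0.035,0.55,0.1]
    - [0,0,0,0.045,0.035,0.608,0.1]
    - [0,0,0,0.045,0.035,0.608,0.1]
  force: 25

```text
clock: 3.8
eef_pos: [475.3, 41.6, 177.4]
tcp_rot: [-3.14, -0.0, 1.769]
contact_force: [1.1, 0.7, 0.2]
opening: 0.451
grasp_force: 0.0
```

Call:
carry_out:
  series:
    - [0,0,0,0,0,0,0.5]
    - [0,0,0,0,0,0,1]
    - [0,0,0,0,0,0,1]
    - [0,0,0,0,0,0,1]
    - [0,0,0,0,0,0,1]
  force: 25

```text
clock: 4.42
eef_pos: [476.1, 41.9, 178.9]
tcp_rot: [3.14, 0.0, 1.77]
contact_force: [-1.9, -1.8, 7.0]
opening: 0.176
grasp_force: 26.2
```

Call:
carry_out:
  series:
    - [0,0,0,0,0.004,-0.035,1]
    - [0,0,0,0,0.012,-0.067,1]
    - [0,0,0,0,0.022,-0.1,1]
    - [0,0,0,0,0.036,-0.131,1]
    - [0,0,0,0,0.053,-0.16,1]
    - [0,0,0,0,0.073,-0.188,1]
    - [0,0,0,0,0.108,-0.225,1]
    - [0,0,0,0,0.108,-0.225,1]

```text
clock: 5.42
eef_pos: [497.7, 46.7, 235.0]
tcp_rot: [-3.131, -0.001, 1.77]
contact_force: [-24.6, -5.8, 18.4]
opening: 0.177
grasp_force: 25.7
```

Call:
carry_out:
  series:
    - [0,0,0,0,0,0,0.4]
    - [0,0,0,0,0,0,0.1]
    - [0,0,0,0,0,0,0.1]

```text
clock: 5.8
eef_pos: [502.8, 47.5, 234.7]
tcp_rot: [3.14, -0.0, 1.77]
contact_force: [0.2, 0.4, -0.2]
opening: 0.445
grasp_force: 0.0
```

Call:
carry_out:
  series:
    - [0,0,0,0,0,-0.15,0]
    - [0,0,0,0,0,-0.3,-0.2]
    - [0,0,0,0,0,-0.45,-0.3]
    - [0,0,0,0,0,-0.6,-0.3]
    - [0,0,0,0,0,-0.6,-0.3]

```text
clock: 6.42
eef_pos: [503.7, 47.6, 387.4]
tcp_rot: [3.136, 0.0, 1.77]
contact_force: [-0.5, -0.2, -0.3]
opening: 0.649
grasp_force: 0.0
```

Run:
```python
from h import *
c=cal("wrist"); w=r.grab_frame("wrist"); cv2.imwrite("pics/w2.png",w[...,::-1])
r.grab_frame("top");r.grab_frame("side")
for n in("wrist","side","top"):
  for l in("lock_knob","grip_mid"):
    print(n,l,[(round(x["score"],2),np.round(x["position"],1).tolist(),int(x["region"].sum())) for x in r.silhouettes(n,l)[:2]])
p=[583.82+2,-46.52,.199]
for t in(0,.6,.75,.9): print(t,proj(None,W(p,knob(t)),c),proj("side",W(p,knob(t))))
print(r.sense()["eef_pos"])
```

```text
wrist lock_knob [(0.75, [190.9, 251.0], 1154)]
wrist grip_mid []
side lock_knob [(0.65, [213.9, 246.2], 212)]
side grip_mid []
top lock_knob []
top grip_mid [(0.69, [152.3, 315.9], 443), (0.3, [184.1, 268.6], 4745)]
0 [227.78609583 173.34009392] [265.91853436 223.38409221]
0.6 [242.61110563 185.21812306] [259.00749738 212.16322776]
0.75 [251.34465586 188.00794245] [255.64239373 209.78580189]
0.9 [261.97903562 190.50951819] [251.74061277 207.71727654]
[501.94223552  47.31609991 383.62900265]
```

View pics/w2.png

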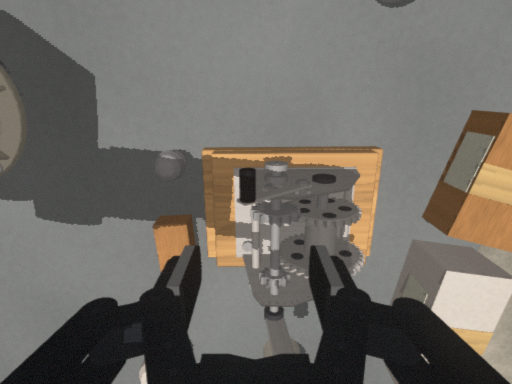

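The knob is now at (248,187), which matches lock ≈ 0.7 rad, so it is lifted clear. Next is the crank handle.

Call:
carry_out:
  series:
    - [0,0,0,-0.25,0.04,-0.14,-0.7]
    - [0,0,0,-0.5,0.09,-0.14,-0.7]
    - [0,0,0,-0.75,0.14,-0.14,-0.7]
    - [0,0,0,-1,0.19,-0.14,-0.7]
    - [0,0,0,-1,0.19,-0.14,-0.7]
    - [0,0,0,-1,0.19,-0.14,-0.7]

```text
clock: 7.62
eef_pos: [598.0, -188.7, 418.4]
tcp_rot: [-3.14, -0.001, 1.769]
contact_force: [-0.7, -0.1, 0.6]
opening: 0.855
grasp_force: 0.0
```

Run:
```python
from h import *
c=cal("wrist"); w=r.grab_frame("wrist"); im=w[...,::-1].copy()
p=[583.82+2,-46.52,.199]
for a in(0,.07,.14,.21): u=proj(None,W(p,grip(a)),c);print(a,u,W(p,grip(a))); cv2.circle(im,(int(u[0]),int(u[1])),2,(0,0,255),-1)
cv2.imwrite("pics/w3.png",im)
print([(round(x["score"],2),np.round(x["position"],1).tolist(),int(x["region"].sum())) for x in r.silhouettes("wrist","grip_mid")[:2]])
print(r.sense()["eef_pos"])
```

```text
0 [231.29020645 223.23510598] [ 582.16891622 -215.57818403  322.        ]
0.07 [243.70691943 223.03808944] [ 592.45329246 -213.50414257  321.63265004]
0.14 [256.0281084  222.49491249] [ 602.68729583 -211.44025976  320.53239943]
0.21 [268.09758269 221.61657314] [ 612.82080018 -209.3966445   318.70463721]
[(0.67, [220.0, 255.7], 3776)]
[ 597.76129307 -187.12678403  419.18993906]
```

View pics/w3.png

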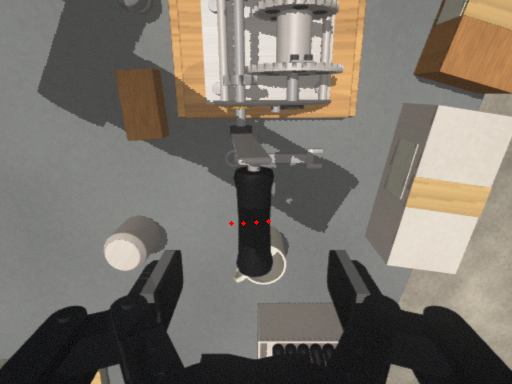

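The handle runs from (254,168) to (255,276) with its middle at about (255,221). That matches crank ≈ 0.137 rad, and the mug is well below it.

Run:
```python
from h import *
p=[585.82,-46.52,.199]; g=W(p,grip(.137)); y2=[np.pi,0,1.77]
print(g,row([g[0],g[1],g[2]-19],y2), r.sense()["eef_pos"])
R=Ro.from_euler("xyz",[np.pi,0,1.7698])
for d in(-.075,-.15,.075,.15): print(d,np.round(R.inv().apply(W(p,grip(.137+d))-g)/250,4))
```

```text
[ 602.25040092 -211.52836798  320.59452534] [-0.0001, -0.0003, 0.0002, -0.0996, -0.0016, 0.4703] [ 597.76129307 -187.12678403  419.18993906]
-0.075 [ 0.     -0.0448 -0.0045]
-0.15 [ 0.     -0.0897 -0.0056]
0.075 [-0.      0.0443  0.0078]
0.15 [-0.      0.0879  0.0189]
```

Call:
carry_out:
  series:
    - [0,0,0,-0.1,0,0.1,-0.7]
    - [0,0,0,-0.1,0,0.22,-0.7]
    - [0,0,0,-0.1,0,0.35,-0.7]
    - [0,0,0,-0.1,0,0.47,-0.7]
    - [0,0,0,-0.1,0,0.47,-0.5]
    - [0,0,0,-0.1,0,0.47,0]
    - [0,0,0,-0.1,0,0.47,0.2]
  force: 40

```text
clock: 8.6
eef_pos: [603.8, -212.7, 303.7]
tcp_rot: [3.139, 0.001, 1.77]
contact_force: [-0.2, 0.5, 0.4]
opening: 0.399
grasp_force: 0.0
```

Call:
carry_out:
  series:
    - [0,0,0,0,0,0,1]
    - [0,0,0,0,0,0,1]
    - [0,0,0,0,0,0,1]
    - [0,0,0,0,0,0,1]
    - [0,0,0,0,0,0,1]

```text
clock: 9.22
eef_pos: [603.6, -212.9, 303.3]
tcp_rot: [3.14, 0.001, 1.77]
contact_force: [-1.3, 0.5, 7.6]
opening: 0.316
grasp_force: 39.2
```

Call:
carry_out:
  series:
    - [0,0,0,0.004,0,0,1]
    - [0,0,0,0.008,0,0,1]
    - [0,0,0,0.012,0,0,1]
    - [0,0,0,0.012,0,0,1]

```text
clock: 9.72
eef_pos: [603.2, -210.8, 303.3]
tcp_rot: [3.139, 0.002, 1.77]
contact_force: [-0.6, -1.0, 5.2]
opening: 0.314
grasp_force: 39.2
```

```bash
cat >> h.py <<'E'
def st():
    s=r.sense(); R=Ro.from_euler("xyz",[np.pi,0,1.77]); print(round(s["clock"],2),"tool-frame pos",np.round(R.inv().apply(s["eef_pos"]-[603.6,-212.9,303.3]),2),"force",np.round(R.inv().apply(s["contact_force"]),1),round(s["grasp_force"],1))
E
python3 -c "
from h import *
st()"
```

```text
9.72 tool-frame pos [ 2.14 -0.01 -0.04] force [-0.9 -0.8 -5.2] 39.2
```

Call:
carry_out:
  series:
    - [0,0,0,0.003,0,0,1]
    - [0,0,0,0.006,0,0,1]
    - [0,0,0,0.006,0,0,1]
    - [0,0,0,0.006,0,0,1]

```text
clock: 10.22
eef_pos: [602.9, -209.4, 303.4]
tcp_rot: [3.139, 0.002, 1.77]
contact_force: [-0.4, -1.2, 5.6]
opening: 0.316
grasp_force: 39.2
```

```bash
python3 -c "
from h import *
st()"
```

```text
10.22 tool-frame pos [ 3.62 -0.01 -0.06] force [-1.1 -0.6 -5.6] 39.2
```

Call:
carry_out:
  series:
    - [0,0,0,0.003,0,0,1]
    - [0,0,0,0.006,0,0,1]
    - [0,0,0,0.006,0,0,1]
    - [0,0,0,0.006,0,0,1]

```text
clock: 10.72
eef_pos: [602.7, -208.3, 303.4]
tcp_rot: [3.139, 0.003, 1.77]
contact_force: [0.2, -4.0, 6.4]
opening: 0.314
grasp_force: 39.2
```

```bash
python3 -c "
from h import *
st()"
```

```text
10.72 tool-frame pos [ 4.68 -0.01 -0.1 ] force [-4.  -0.6 -6.4] 39.2
```

Call:
carry_out:
  series:
    - [0,0,0,0.001,-0.011,-0.001,1]
    - [0,0,0,0.001,-0.022,-0.002,1]
    - [0,0,0,0.001,-0.033,-0.0035,1]
    - [0,0,0,0.001,-0.045,-0.0045,1]
    - [0,0,0,0.001,-0.045,-0.0045,1]

```text
clock: 11.35
eef_pos: [592.0, -210.5, 304.4]
tcp_rot: [3.138, 0.004, 1.769]
contact_force: [2.4, -4.6, 4.6]
opening: 0.312
grasp_force: 39.2
```

```bash
python3 -c "
from h import *
st()"
```

```text
11.35 tool-frame pos [  4.68 -10.94  -1.1 ] force [-5.   1.4 -4.6] 39.2
```

Call:
carry_out:
  series:
    - [0,0,0,0,-0.011,-0.0005,1]
    - [0,0,0,0,-0.022,-0.001,1]
    - [0,0,0,0,-0.033,-0.001,1]
    - [0,0,0,0,-0.045,-0.001,1]
    - [0,0,0,0,-0.045,-0.001,1]

```text
clock: 11.98
eef_pos: [580.8, -212.7, 304.5]
tcp_rot: [3.139, 0.004, 1.769]
contact_force: [1.9, -5.7, 3.7]
opening: 0.313
grasp_force: 39.2
```

```bash
python3 -c "
from h import *
st()"
```

```text
11.97 tool-frame pos [  4.68 -22.31  -1.22] force [-5.9  0.7 -3.7] 39.2
```

Call:
carry_out:
  series:
    - [0,0,0,0,-0.011,0,1]
    - [0,0,0,0,-0.022,0.001,1]
    - [0,0,0,0,-0.033,0.0015,1]
    - [0,0,0,0,-0.045,0.0023,1]
    - [0,0,0,0,-0.045,0.0023,1]

```text
clock: 12.6
eef_pos: [569.7, -214.9, 303.8]
tcp_rot: [3.139, 0.003, 1.769]
contact_force: [1.6, -4.8, 1.8]
opening: 0.315
grasp_force: 39.2
```

```bash
python3 -c "
from h import *
st()"
```

```text
12.6 tool-frame pos [  4.76 -33.67  -0.53] force [-5.1  0.6 -1.8] 39.2
```

Call:
carry_out:
  series:
    - [0,0,0,0,-0.011,0.001,1]
    - [0,0,0,0,-0.022,0.0025,1]
    - [0,0,0,0,-0.033,0.004,1]
    - [0,0,0,0,-0.0446,0.0056,1]
    - [0,0,0,0,-0.0446,0.0056,1]

```text
clock: 13.22
eef_pos: [557.9, -216.0, 302.0]
tcp_rot: [3.141, 0.001, 1.77]
contact_force: [0.5, -3.8, 5.9]
opening: 0.313
grasp_force: 39.3
```

```bash
python3 -c "
from h import *
st()"
```

```text
13.22 tool-frame pos [  5.97 -45.38   1.34] force [-3.8 -0.2 -5.9] 39.3
```

The shaft moved 1.2 mm past the tooth face, so the teeth are facing gaps. I'll push on without turning.

Call:
carry_out:
  series:
    - [0,0,0,0.002,0,0,1]
    - [0,0,0,0.004,0,0,1]
    - [0,0,0,0.006,0,0,1]
    - [0,0,0,0.006,0,0,1]

```text
clock: 13.72
eef_pos: [557.6, -214.6, 302.0]
tcp_rot: [3.141, 0.001, 1.77]
contact_force: [-0.9, -3.8, 5.6]
opening: 0.315
grasp_force: 39.3
```

```bash
python3 -c "
from h import *
st()"
```

```text
13.72 tool-frame pos [  7.43 -45.39   1.34] force [-3.6 -1.6 -5.6] 39.3
```

Call:
carry_out:
  series:
    - [0,0,0,0.003,0,0,1]
    - [0,0,0,0.006,0,0,1]
    - [0,0,0,0.009,0,0,1]
    - [0,0,0,0.012,0,0,1]
    - [0,0,0,0.015,0,0,1]
    - [0,0,0,0.015,0,0,1]

```text
clock: 14.48
eef_pos: [556.9, -211.2, 302.0]
tcp_rot: [3.141, 0.002, 1.77]
contact_force: [0.2, -5.9, 6.7]
opening: 0.313
grasp_force: 39.3
```

```bash
python3 -c "
from h import *
st()"
```

```text
14.47 tool-frame pos [ 10.93 -45.39   1.32] force [-5.8 -0.9 -6.7] 39.3
```

Call:
carry_out:
  series:
    - [0,0,0,0.002,0,0,1]
    - [0,0,0,0.004,0,0,1]
    - [0,0,0,0.006,0,0,1]
    - [0,0,0,0.008,0,0,1]
    - [0,0,0,0.008,0,0,1]

```text
clock: 15.1
eef_pos: [556.6, -209.4, 302.0]
tcp_rot: [3.141, 0.002, 1.77]
contact_force: [0.8, -6.1, 5.9]
opening: 0.315
grasp_force: 39.3
```

```bash
python3 -c "
from h import *
st()"
```

```text
15.1 tool-frame pos [ 12.72 -45.4    1.25] force [-6.2 -0.4 -5.9] 39.3
```

Call:
carry_out:
  series:
    - [0,0,0,0.002,0,0,1]
    - [0,0,0,0.004,0,0,1]
    - [0,0,0,0.006,0,0,1]
    - [0,0,0,0.008,0,0,1]
    - [0,0,0,0.008,0,0,1]

```text
clock: 15.72
eef_pos: [556.2, -207.7, 302.1]
tcp_rot: [3.141, 0.003, 1.77]
contact_force: [0.1, -7.2, 5.8]
opening: 0.311
grasp_force: 39.3
```

```bash
python3 -c "
from h import *
st()"
```

```text
15.72 tool-frame pos [ 14.45 -45.42   1.24] force [-7.1 -1.3 -5.8] 39.3
```

Call:
carry_out:
  series:
    - [0,0,0,0.002,0,0,1]
    - [0,0,0,0.004,0,0,1]
    - [0,0,0,0.004,0,0,1]

```text
clock: 16.1
eef_pos: [556.2, -207.6, 302.1]
tcp_rot: [3.141, 0.004, 1.77]
contact_force: [1.2, -10.4, 5.4]
opening: 0.314
grasp_force: 39.3
```

```bash
python3 -c "
from h import *
st()"
```

```text
16.1 tool-frame pos [ 14.57 -45.4    1.18] force [-10.4  -0.9  -5.4] 39.3
```

The shaft is at its stop: the position held at 14.57 mm while the force rose to 10 N. I'll ease the push, let go and go back to the knob.

Call:
carry_out:
  series:
    - [0,0,0,-0.004,0,0,1]
    - [0,0,0,-0.004,0,0,0.2]
    - [0,0,0,-0.004,0,0,-0.2]
    - [0,0,0,-0.004,0,0,-0.6]
    - [0,0,0,-0.004,0,0,-0.6]

```text
clock: 16.73
eef_pos: [555.9, -206.3, 301.0]
tcp_rot: [-3.141, -0.0, 1.77]
contact_force: [0.5, -0.9, -0.5]
opening: 0.798
grasp_force: 0.0
```

Call:
carry_out:
  series:
    - [0,0,0,0,0,-0.1,-0.6]
    - [0,0,0,0,0,-0.25,-0.6]
    - [0,0,0,0,0,-0.4,-0.6]
    - [0,0,0,0,0,-0.4,-0.3]
    - [0,0,0,0,0,-0.4,-0.1]

```text
clock: 17.35
eef_pos: [555.7, -206.4, 400.4]
tcp_rot: [-3.141, -0.001, 1.77]
contact_force: [0.3, -0.6, -0.6]
opening: 0.548
grasp_force: 0.0
```

Run:
```python
from h import *
c=cal("wrist"); w=r.grab_frame("wrist"); cv2.imwrite("pics/w4.png",w[...,::-1])
st(); print(r.sense()["eef_pos"])
print(row([502.8,47.5,340],[np.pi,0,1.77]))
```

```text
17.4 tool-frame pos [ 15.99 -45.86 -96.55] force [0.8 0.9 0.6] 0.0
[ 555.48414447 -206.30412531  399.84524721]
[-0.0005, -0.0003, -0.0001, 1.0366, -0.0054, 0.2405]
```

View pics/w4.png

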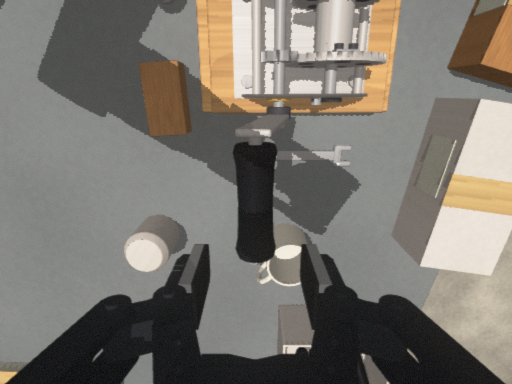

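The crank arm now sits close to the side plate and the low pinion at (277,57) lines up with the big gear, so it is in mesh. Back to the lock knob.

Call:
carry_out:
  series:
    - [0,0,0,0.25,0,0,0.1]
    - [0,0,0,0.5,0,0,0.1]
    - [0,0,0,0.75,0,0,0.1]
    - [0,0,0,1,0,0.12,0.1]
    - [0,0,0,1,0,0.24,0.1]
    - [0,0,0,1,0,0.24,0.1]

```text
clock: 18.15
eef_pos: [504.5, 39.1, 338.2]
tcp_rot: [-3.135, -0.001, 1.772]
contact_force: [0.4, -0.6, -0.6]
opening: 0.449
grasp_force: 0.0
```

Run:
```python
from h import *
c=cal("wrist"); w=r.grab_frame("wrist"); cv2.imwrite("pics/w5.png",w[...,::-1])
s=r.sense();print(s["eef_pos"])
p=[585.82,-46.52,.199]
for t in(.6,.7,.8): print(t,W(p,knob(t)),proj(None,W(p,knob(t)),c))
print([(round(x["score"],2),np.round(x["position"],1).tolist(),int(x["region"].sum())) for x in r.silhouettes("wrist","lock_knob")[:2]])
print(row([502.8,47.5,234.7],[np.pi,0,1.77]))
```

```text
[505.72418758  38.53001961 340.06617079]
0.6 [493.14812704  39.86459579 238.94662393] [243.30084419 192.67764887]
0.7 [498.65661959  40.97548883 245.34755654] [249.93449221 195.14878299]
0.8 [504.76400824  42.20716074 251.15550798] [257.67612729 197.50258231]
[(0.86, [195.7, 256.9], 1586)]
[-0.0003, 0.0, -0.0001, 0.0398, -0.0072, 0.4263]
```

View pics/w5.png

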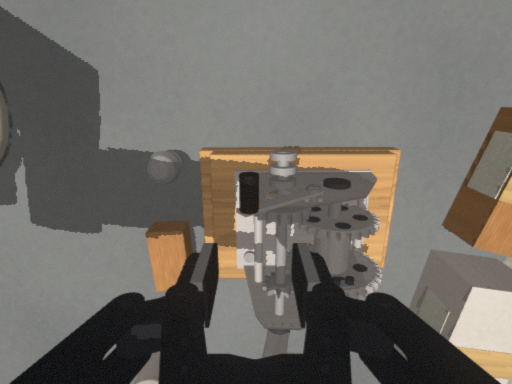

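The lever is still up with the knob at (249,194), which gives t≈0.69. The shaft's collared end at (284,160) now sticks out further.

Call:
carry_out:
  series:
    - [0,0,0,0.029,-0.024,0.1,0.1]
    - [0,0,0,0.029,-0.024,0.2,0.1]
    - [0,0,0,0.029,-0.024,0.3,0.1]
    - [0,0,0,0.029,-0.024,0.38,0.1]
    - [0,0,0,0.029,-0.024,0.432,0.1]
    - [0,0,0,0.029,-0.024,0.432,0.1]
  force: 25

```text
clock: 19.0
eef_pos: [499.4, 43.9, 233.2]
tcp_rot: [-3.141, -0.0, 1.769]
contact_force: [0.1, 0.4, 0.4]
opening: 0.449
grasp_force: 0.0
```

Call:
carry_out:
  series:
    - [0,0,0,0,0,0,0.5]
    - [0,0,0,0,0,0,1]
    - [0,0,0,0,0,0,1]
    - [0,0,0,0,0,0,1]
    - [0,0,0,0,0,0,1]

```text
clock: 19.62
eef_pos: [497.7, 43.9, 234.0]
tcp_rot: [-3.139, 0.0, 1.77]
contact_force: [-8.1, -2.7, 6.0]
opening: 0.172
grasp_force: 25.9
```

Call:
carry_out:
  series:
    - [0,0,0,0,-0.034,0.037,1]
    - [0,0,0,0,-0.061,0.08,1]
    - [0,0,0,0,-0.081,0.128,1]
    - [0,0,0,0,-0.092,0.17,1]
    - [0,0,0,0,-0.097,0.211,1]
    - [0,0,0,0,-0.097,0.218,1]
    - [0,0,0,0,-0.097,0.218,1]

```text
clock: 20.5
eef_pos: [476.5, 39.8, 180.1]
tcp_rot: [3.14, 0.0, 1.77]
contact_force: [-1.6, -1.6, 22.4]
opening: 0.172
grasp_force: 28.6
```

```bash
python3 -c "
from h import *
st()"
```

```text
20.5 tool-frame pos [272.83 -74.59 123.24] force [ -1.2  -1.9 -22.4] 28.6
```

Call:
carry_out:
  series:
    - [0,0,0,0,0,-0.008,1]
    - [0,0,0,0,0,-0.008,0.5]
    - [0,0,0,0,0,-0.008,0.3]
    - [0,0,0,0,0,-0.008,0.3]

```text
clock: 21.0
eef_pos: [474.7, 39.7, 180.0]
tcp_rot: [-3.14, -0.0, 1.77]
contact_force: [0.0, -0.6, -0.0]
opening: 0.348
grasp_force: 0.0
```

Call:
carry_out:
  series:
    - [0,0,0,0,0,-0.1,0.3]
    - [0,0,0,0,0,-0.25,0.1]
    - [0,0,0,0,0,-0.45,-0.3]
    - [0,0,0,0,0,-0.6,-0.3]
    - [0,0,0,0,0,-0.6,-0.3]

```text
clock: 21.62
eef_pos: [476.7, 39.8, 333.3]
tcp_rot: [3.137, 0.0, 1.77]
contact_force: [-0.2, 0.7, 0.5]
opening: 0.653
grasp_force: 0.0
```

Run:
```python
from h import *
c=cal("wrist"); w=r.grab_frame("wrist"); cv2.imwrite("pics/w6.png",w[...,::-1])
p=[585.82,-46.52,.199]
for t in(0,.08,.25): print(t,proj(None,W(p,knob(t)),c))
print([(round(x["score"],2),np.round(x["position"],1).tolist(),int(x["region"].sum())) for x in r.silhouettes("wrist","lock_knob")[:2]]); print(r.sense()["eef_pos"])
```

```text
0 [252.69808549 185.04319349]
0.08 [253.48858682 187.10369734]
0.25 [257.26657578 191.68494548]
[(0.93, [198.4, 265.5], 1240), (0.51, [242.8, 182.5], 1492)]
[475.03411644  39.65920758 330.07560686]
```

View pics/w6.png

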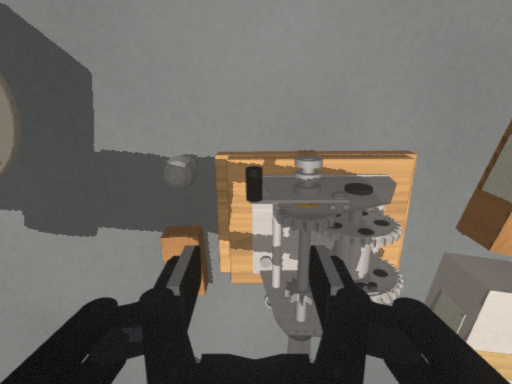

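The knob is at (254,184), which matches the lock fully down, and the arm is clear of everything.

```bash
python3 -c "
from rig import r
print(r.sign_off())"
```

```text
the job is handed in; nothing more can be done
None
```

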